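# Fit a roller in the punnet labeller and tighten the tailstock wing nut

## Task

Fit the spare roller in the punnet labeller's stand: lay it in the two V saddles, clear of the pins, and let go; then slide the blue tailstock up until both pins are fully in the roller's ends and it is held snugly. Then lock the tailstock by turning its orange wing nut clockwise (seen from above) until it stops, with the roller still snug between the pins. Leave the punnet of berries and the roll of tape where they are.

Things in the scene. Friction and masses are not known exactly. Their poses are not given: they have to be found in the camera images.
- stand: Fixed grey base plate of the roller stand, 120 x 395 x 20 mm. Origin on the table under the middle of the roller's final place; y runs along the roller axis towards the tailstock, z up. It spans y -120 to +275, x +-60 mm. The roller's axis belongs at x 0, z 75 mm.
- saddles_mid (a point): Fixed on the stand (same axes), at x 0, y 0, z 75 mm: on the roller axis, midway between two aluminium V saddles (at y +-35 mm, 12 mm thick, faces at 90 degrees, 23 mm to each side, tops z 68 mm) in which the roller lies at z 75 mm. Laid with its middle at y about +16 mm the roller clears both pins; the tailstock then slides it along the saddles to y 0.
- head_shoulder (a point): Fixed on the stand (same axes), at y -70, z 75 mm: centre of the headstock's shoulder, which the roller's end touches finally. A tapered pin (10 mm diameter, 6 mm at its tip) stands out 10 mm from it towards +y. The aluminium column behind it: x +-30, y -100 to -76, top z 105 mm.
- tail (a joint): Slide of the blue tailstock along the stand's y, in m: 0 = roller held snugly between the two shoulders; grows as it is drawn back (starts 0.052 to 0.070, stops at -0.008 and 0.075). It stays where it is left; takes about 8 N to slide, about 12 N with the roller, then stops firmly.
- tail_end (a point): Middle of the tailstock foot's outer end face (looks to the stand's +y; y 186 mm when home), z 34 mm, axes as the stand's: push here towards -y. Foot 80 mm wide, 110 mm long, z 22 to 45 mm. From this face towards -y: wing nut axis 52 mm, column (x +-30, top z 105 mm) 86 to 110 mm, shoulder 116 mm, pin tip 126 mm (pin as the headstock's, same axis).
- wingnut (a joint): Turn of the orange wing nut about the vertical, in rad: 0 = tight (hard stop), starts 5.2 to 7.2; clockwise seen from above lowers it. At value q the wing line is turned q anticlockwise from the stand's x axis. It stays where it is left; turning takes about 0.03 N m (1.5 N at a wing).
- wingnut_mid (a point): On the wing nut's axis at mid-height of its wings, z 67 mm; x along the wings, z up. Two upright wings 7 mm thick, z 54 to 80 mm, from 9 to 32 mm off the axis; boss radius 13 mm, z 48 to 62 mm; thin stud to z 70 mm. It rides on the tailstock, whose column face is 34 mm from the axis on the stand's -y side. The +x and +y sides are open.
- guard_top (a point): Middle of the top edge of the yellow guard plate, z 100 mm, axes as the stand's. It rides on the tailstock; its face is 34 mm from the wing nut's axis on the stand's -x side; 6 mm thick, 68 mm long along y. With the column it leaves a finger beside the wings little more than half a turn of room: then go back over the top for the other wing.
- roller_mid (a point): Centre of the loose spare roller: white sleeve, steel ends, 30 mm diameter, 140 mm long, 0.3 kg; x along it; ends alike, each with a bore 18 mm wide, 18 mm deep. It starts level at z 47 mm on two V saddles (+-35 mm along it, 12 mm thick, 23 mm to each side, tops z 40 mm) of a fixed wooden rest 130 x 60 x 12 mm.
- punnet: Clear open punnet of strawberries, 120 x 100 x 55 mm, origin at its underside's centre. Leave alone.
- tape: Yellow roll of tape lying flat, 90 mm diameter, 25 mm high, origin at its underside's centre. Leave alone.
There are look-alikes about, which are no part of the job. Of the things that look like the part that bears roller_mid, the smaller one is meant.

How it is judged:
On the way, in this order (a step that is already met when the one before it is completed fails the run):
1. the roller lies in both saddles, let go (x of roller_mid in the frame of stand between -0.006 and 0.006 m and z of roller_mid in the frame of stand between 0.07 and 0.08 m and angle between the x axis of roller_mid and the y axis of stand, either way round below 0.07 rad and y of roller_mid in the frame of stand between -0.03 and 0.045 m and contact force between the fingers and roller below 0.1 N), for 0.2 s.
2. the tailstock is home and the roller is held between the pins (x of roller_mid in the frame of stand between -0.006 and 0.006 m and z of roller_mid in the frame of stand between 0.07 and 0.08 m and angle between the x axis of roller_mid and the y axis of stand, either way round below 0.07 rad and y of roller_mid in the frame of stand between -0.005 and 0.005 m and value of joint tail below 0.005 m), for 0.2 s.
3. the wing nut is tight (value of joint wingnut below 0.2 rad), for 0.2 s.
At the end, for the whole second after the job is handed in: The roller lies at rest on the axis between the pins (within 6 mm across, 5 mm in height and along, and 4 degrees), the tailstock is within 5 mm of home, and the wing nut is within 0.2 rad of its tight stop; the roller is released (all of step 2 and value of joint wingnut below 0.2 rad and contact force between the fingers and roller below 0.1 N and linear speed of roller below 0.01 m/s); the robot touches nothing.
It fails at once if the punnet or the roll of tape is shifted more than 30 mm or tipped (distance of any of punnet, tape from where it was at the start of the episode above 0.03 m or angle between any of punnet, tape's own z axis and vertical above 0.4 rad).
It also fails if it takes over 64 s, if anything falls off the work surface, if the arm or the gripper's body presses on something with over 40 N, if the wrist force passes 120 N, or if a joint passes its speed limit or range.

## Robot

A 6-joint arm with a two-finger parallel gripper is mounted at the origin on the work surface. World frame = base frame: x ahead of the robot, y to its left, z up, the work surface at z = 0. Lengths are in m, angles in rad, forces in N, time in s.
With the tool pointing down it reaches from about 0.3 to 0.775 m from the base axis. Payload 14.6 kg.
Tool frame: the origin (TCP) lies between the finger pads; the fingertips stand 22 mm ahead of it and the grasp point (between the pads) lies 3 mm ahead of it (r.nose_length is the distance from the TCP to the fingertips, in m); z points along the fingers, y is the line along which they close (so a half turn about z gives the same grasp; the last joint's range is limited). The gripper opens to 94 mm and grips with 3 to 60 N. Pads are 16 mm wide; open, the fingers measure 119 mm over their backs; the gripper's body (75 mm by 177 mm) begins 78 mm behind the grasp point.
Start: joints at [-1.233, 0.3, 1.521, -0, 1.321, -0.067], TCP at [0.217, -0.506, 0.227] pointing down, gripper open.
Joint ranges: [-3.03, 3.03], [-0.79, 2.21], [0.23, 2.52], [-1.04, 4.18], [0, 3.07], [-2.55, 2.55]. Speed limits (rad/s): [2.22, 2.22, 2.57, 3.14, 3.14, 3.14].

## Interface

Orientations are given as a unit quaternion [x, y, z, w].
In Python, from cell import r, optics gives the robot as it stands. The module is installed in compiled form; this text tells all that it offers.
- The arm moves only by the tool drive_tool, never from a script. Its argument "motion" is a list of rows, each a list of 2 entries, a list of its own where there are three numbers: the shift along the tool's x, y, z in cm, then the turn about the tool's z in degrees. A call has exactly 10 rows; each row is the pose to reach, as a shift and turn from the pose commanded when the call began, along the tool's axes at that moment; what a row does not reach only later rows make up. A row lasts 1/12 s, in which the tool goes at most 41.7 mm and 7.16 degrees, less where a joint would pass 70% of its speed; a pose out of reach is approached as far as the arm can. A call with a gripper value outside its range is refused whole. "jaw" is the finger opening in cm, from 0 to 9.4, set as the call begins (left out, the last holds). The fingers move at their own pace and stop on an object; "squeeze" is the grip in N (left out, the last holds). Time passes only in rows, so rows that repeat a pose let the fingers close, or fill a call up. It gives the time, the measured TCP pose, the force, the opening and the grip force at its end, in the units of the state.
- r.read_state(): the state, without advancing time (a new reading comes with each control period).
- optics.camera(name): name is "scene" or "top" or "wrist"; returns a dict with "image" (420x560x3 uint8, blue, green, red), "range_z" (420x560 float32, m along the optical axis (not along the pixel's ray), 0 where there is no reading), "fx", "fy", "cx", "cy" (pixels), "world_to_cam" (4x4, takes a point from world to camera coordinates). Camera axes: x right, y up, looking along -z (the intrinsics and any distortion apply to the point x, -y, -z); pixel columns grow to the right and rows downward; lengths in m; the calibration is good to about 2 mm. A picture is of the moment at which its call begins.
- r.hand_in(): hands the job in; it is judged then, once.
The state is a dict: "time": time; "joint_positions": joint angles; "dq": joint speeds; "joint_efforts": joint torques, N m; "tool_pos": TCP position; "ee_rot": TCP orientation; "wrist_force": force on the tool from outside, world axes, zero at the start; "ft_torque": the same for the moment, N m; "gripper_width": finger opening in m; "gripper_force": force on a finger pad.
Only numpy, scipy, OpenCV 4.12 (cv2) and the standard library are available. Lean on these libraries where they do the work, as an engineer would, in place of code of your own. Each camera call takes 0.05 s, during which the arm holds its last target. There are 200 camera calls.

## Working session

There is one attempt and no reset: what is moved stays moved. The work goes in short steps, Python scripts to look and compute and a tool call to move; the robot and the scene stay as the last step left them, time stands still between calls to the robot, and variables do not carry over. Pictures are saved under pics/ and viewed, at most 11 in all, crops included, and the job is handed in when it is done.

Besides the shell and the picture viewer there is one more tool, called as a command line: name --argument value ..., lists and objects as JSON in quotes. drive_tool: Moves the arm, as the interface text tells. Its arguments: {"type":"object","properties":{"motion":{"type":"array"},"jaw":{"type":"number"},"squeeze":{"type":"number"}},"required":["motion"]}

```bash
mkdir -p pics; cat > h.py <<'E'
import numpy as np, cv2
from cell import r, optics
from scipy.spatial.transform import Rotation as R
def cam(n):
    return optics.camera(n)
def px2w(c,u,v,z=None):
    # z: world height plane; None -> depth
    W=np.linalg.inv(c["world_to_cam"])
    d=np.array([(u-c["cx"])/c["fx"],-(v-c["cy"])/c["fy"],-1.])
    o=W[:3,3]; D=W[:3,:3]@d
    if z is None:
        s=float(c["range_z"][int(round(v)),int(round(u))])
    else: s=(z-o[2])/D[2]
    return o+s*D
def w2px(c,p):
    q=c["world_to_cam"]@np.append(p,1)
    return c["cx"]+c["fx"]*q[0]/-q[2], c["cy"]-c["fy"]*q[1]/-q[2]
def totool(p):
    s=r.read_state(); return R.from_quat(s["ee_rot"]).inv().apply(np.array(p)-s["tool_pos"])
E
python3 - <<'E'
from h import *
import pickle
d={}
for n in("scene","top"):
    c=cam(n); d[n]=c; cv2.imwrite(f"pics/{n}0.png",c["image"])
pickle.dump(d,open("c0.pkl","wb"))
s=r.read_state(); print(s); print(R.from_quat(s["ee_rot"]).as_matrix().round(3))
for n in d: print(n,d[n]["world_to_cam"].round(3),d[n]["fx"],d[n]["cx"])
E
```

```text
{'time': 0.1, 'joint_positions': array([-1.23262887e+00,  3.00419035e-01,  1.52150504e+00, -4.52488433e-06,
        1.32069093e+00, -6.66232442e-02]), 'dq': array([ 0.00031073, -0.00275247, -0.00179479, -0.00205984, -0.00015863,
       -0.00098615]), 'joint_efforts': array([ 1.55457914e-03, -5.32649946e+01, -3.53286195e+01,  7.10146339e-02,
        2.34560575e-02, -6.10813800e-05]), 'tool_pos': array([ 0.21652072, -0.50536397,  0.22694704]), 'ee_rot': array([ 9.79587644e-01,  2.01016883e-01, -7.13620976e-05, -5.06175766e-04]), 'wrist_force': array([-0.29529991,  0.73625656, -0.09675479]), 'ft_torque': array([ 0.02867001, -0.01815248,  0.0047527 ]), 'gripper_force': 0.0, 'gripper_width': 0.09417864839963673}
[[ 0.919  0.394 -0.   ]
 [ 0.394 -0.919  0.001]
 [ 0.    -0.001 -1.   ]]
scene [[-0.811  0.585 -0.012  0.397]
 [-0.351 -0.469  0.81   0.086]
 [ 0.468  0.661  0.586 -1.597]
 [ 0.     0.     0.     1.   ]] 494.25184766337554 287.0511602399564
top [[ 9.000e-03 -1.000e+00  1.000e-03  1.700e-02]
 [ 9.970e-01  9.000e-03  8.300e-02 -5.170e-01]
 [-8.300e-02  1.000e-03  9.970e-01 -1.382e+00]
 [ 0.000e+00  0.000e+00  0.000e+00  1.000e+00]] 513.2608070423364 276.3275370084287
```

View pics/scene0.png

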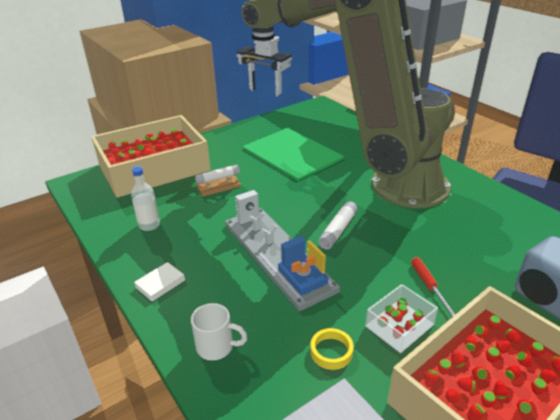

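View pics/top0.png

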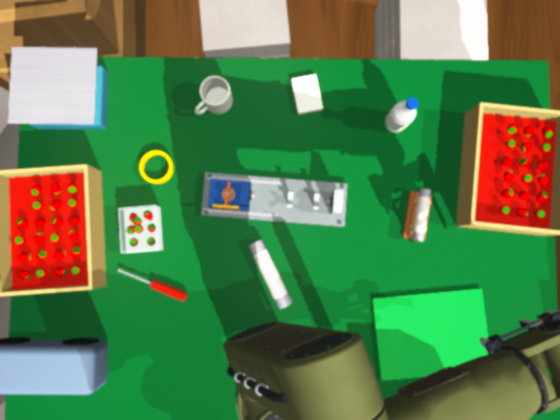

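The scene shows two white rollers: one at top (419,215), on a wooden rest, and a longer one at top (270,273), lying on the table. The smaller one on the rest fits the description. The stand is at top (275,198), with the tailstock at its left end. I'll enlarge to confirm.

```bash
python3 - <<'E'
from h import *
import pickle
c=pickle.load(open("c0.pkl","rb"))["top"]; im=c["image"]
a=cv2.resize(im[165:235,195:355],None,fx=5,fy=5,interpolation=cv2.INTER_CUBIC)
b=cv2.resize(im[180:250,395:443],None,fx=3.4,fy=3.4,interpolation=cv2.INTER_CUBIC)
o=np.zeros((a.shape[0]+b.shape[0],800,3),np.uint8);o[:350]=a;o[350:,:b.shape[1]]=b
cc=cv2.resize(im[230:315,240:300],(0,0),fx=2.8,fy=2.8); o[350:350+min(238,cc.shape[0]),300:300+cc.shape[1]]=cc[:238]
cv2.imwrite("pics/crop1.png",o)
for p in [(419,200),(419,215),(422,230),(270,273)]: print(p,px2w(c,*p).round(4))
E
```

```text
(419, 200) [ 0.5389 -0.3603  0.0527]
(419, 215) [ 0.4982 -0.358   0.0589]
(422, 230) [ 0.4582 -0.3641  0.0632]
(270, 273) [0.3409 0.037  0.0415]
```

View pics/crop1.png

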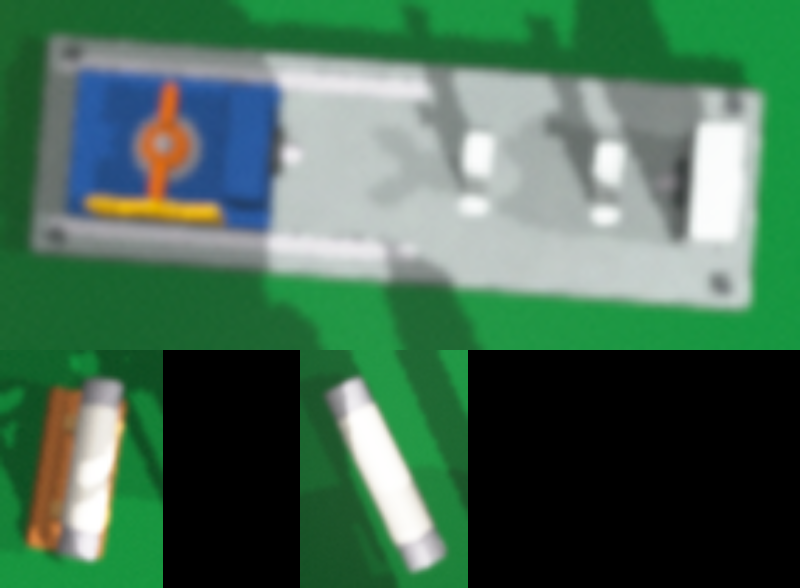

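The crop confirms it. The roller on the rest has ends at about (425.6,190.3) and (419.1,240.3) and is the shorter one. The stand corners are at (205,172), (347.6,183.4), (344.6,226.6) and (201.6,215.4).

```bash
cat > geo.py <<'E'
from h import *
import pickle
d=pickle.load(open("c0.pkl","rb")); c=d["top"]
e=[px2w(c,425.6,190.3,.05),px2w(c,419.1,240.3,.05)]
TL,TR,BR,BL=[px2w(c,*p,.02) for p in[(205,172),(347.6,183.4),(344.6,226.6),(201.6,215.4)]]
E
python3 - <<'E'
from geo import *
print("ends",e,np.linalg.norm(e[0]-e[1]),"mid",(e[0]+e[1])/2,"ang",np.degrees(np.arctan2(*(e[0]-e[1])[1::-1])))
print("L",np.linalg.norm(TL-TR),np.linalg.norm(BL-BR),"W",np.linalg.norm(TL-BL),np.linalg.norm(TR-BR))
y=(TL+BL-TR-BR)/2; L=np.linalg.norm(y); y/=L; print("ystand ang",np.degrees(np.arctan2(y[1],y[0])))
m=(TL+BL+TR+BR)/4; x=np.array([y[1],-y[0],0]); O=m-y*0.0775; print("origin",O)
# tail pin tip, wingnut, foot end
for n,p,z in[("foot end",((75/5+195),(142/5+165)),.045),("nut",(165/5+195,145/5+165),.07),("headcol top mid",(717/5+195,180/5+165),.105),("wingA",(172/5+195,85/5+165),.08),("wingB",(155/5+195,200/5+165),.08),("S1",(600/5+195,182/5+165),.068),("S2",(476/5+195,172/5+165),.068),("tip",(300/5+195,155/5+165),.077)]:
    P=px2w(c,*p,z)-O; print(n,round(P@x,4),round(P@y,4))
E
```

```text
ends [array([ 0.56549278, -0.3791578 ,  0.05      ]), array([ 0.4311802 , -0.35974317,  0.05      ])] 0.13570849544746855 mid [ 0.49833649 -0.36945049  0.05      ] ang -8.225027786953364
L 0.3935503944770853 0.39183956264214725 W 0.12000280470683516 0.1191870058981562
ystand ang 85.95381434823081
origin [ 0.53525139 -0.05092752  0.02      ]
foot end -0.0005 0.2522
nut -0.0008 0.2012
headcol top mid 0.0001 -0.0873
wingA 0.0301 0.1992
wingB -0.0311 0.2028
S1 -0.002 -0.0299
S2 -0.0019 0.036
tip -0.0011 0.1292
```

The measurements agree with the description: tail ≈ 0.066 and wing nut ≈ 6.2 rad. Next I move above the roller.

drive_tool --motion '[[[3,-0.14,0.6],3],[[6,-0.28,1.3],6],[[9.5,-0.4,2],9.5],[[13,-0.6,2.7],13],[[16.5,-0.7,3.4],16.5],[[20,-0.9,4],20],[[23.5,-1,4.7],23.5],[[27,-1.2,5.4],27],[[30,-1.3,6],30],[[31.3,-1.4,6.2],31.4]]' --jaw 7

```text
time: 0.93
tool_pos: [0.5012, -0.3671, 0.1638]
ee_rot: [0.997, -0.072, -0.001, -0.001]
wrist_force: [-0.4, 0.5, -1.5]
gripper_width: 0.07
gripper_force: 0.0
```

```bash
python3 - <<'E'
from geo import *
import pickle
w=cam("wrist"); pickle.dump(w,open("w1.pkl","wb")); cv2.imwrite("pics/w1.png",w["image"])
s=r.read_state(); print(s["time"],s["tool_pos"],R.from_quat(s["ee_rot"]).as_matrix().round(3).tolist(),s["joint_positions"].round(2))
for p in e: print(w2px(w,p))
for v in (120,190): print([px2w(c,u,v).round(3).tolist() for u in (464,470,476)])
E
```

```text
0.9833 [ 0.50171485 -0.36663404  0.16373798] [[0.99, -0.143, -0.001], [-0.143, -0.99, 0.002], [-0.001, -0.002, -1.0]] [-0.69  0.51  1.37  0.    1.26  1.02]
(np.float64(278.48016674580686), np.float64(129.6789315031453))
(np.float64(278.25171785112246), np.float64(280.7670830900942))
[[0.771, -0.504, 0.003], [0.761, -0.506, 0.041], [0.747, -0.502, 0.095]]
[[0.568, -0.486, 0.041], [0.563, -0.485, 0.086], [0.561, -0.494, 0.102]]
```

View pics/w1.png

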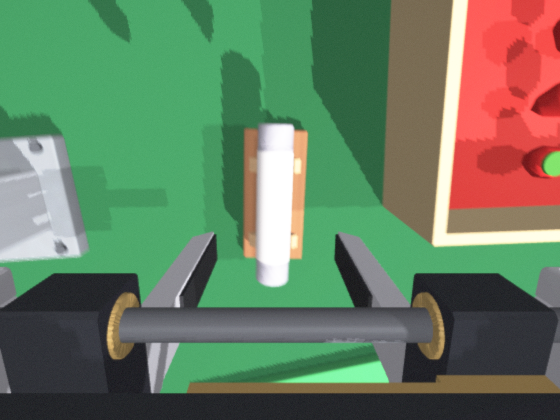

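The wrist view shows the roller on the rest with ends at about (276,124) and (273,284). The crate rim is clear on the right.

```bash
python3 - <<'E'
from geo import *
w=pickle.load(open("w1.pkl","rb"))
a=px2w(w,276.5,124,.06);b=px2w(w,273,281,.055)
m=(a+b)/2; m[2]=.047
print(a,b,np.linalg.norm(a-b),m,np.degrees(np.arctan2(*(a-b)[1::-1])))
print("tool",(totool(m)*100).round(2), "depth mid",px2w(w,275,205))
E
```

```text
[ 0.57023977 -0.37818544  0.06      ] [ 0.4342303  -0.35534016  0.055     ] 0.1380053700563629 [ 0.50223503 -0.3667628   0.047     ] -9.53487115576771
tool [ 0.07  0.02 11.67] depth mid [ 0.50598213 -0.36763904  0.06180362]
```

drive_tool --motion '[[[0,0,2],0.5],[[0,0,4],1],[[0,0,6],1.2],[[0,0,8],1.2],[[0,0,9.5],1.2],[[0,0,10.6],1.2],[[0,0,11.2],1.2],[[0,0,11.4],1.2],[[0,0,11.4],1.2],[[0,0,11.4],1.2]]' --jaw 7

```text
time: 1.82
tool_pos: [0.499, -0.3697, 0.0523]
ee_rot: [0.997, -0.082, 0.0, 0.0]
wrist_force: [0.1, 0.1, 1.2]
gripper_width: 0.0699
gripper_force: 0.0
```

drive_tool --motion '[[[0,0,0],0],[[0,0,0],0],[[0,0,0],0],[[0,0,0],0],[[0,0,0],0],[[0,0,0],0],[[0,0,0],0],[[0,0,0],0],[[0,0,0],0],[[0,0,0],0]]' --jaw 2 --squeeze 25

```text
time: 2.65
tool_pos: [0.4994, -0.3661, 0.0514]
ee_rot: [0.997, -0.082, -0.001, -0.003]
wrist_force: [1.3, 22.8, 9.9]
gripper_width: 0.0293
gripper_force: 25.0
```

drive_tool --motion '[[[0,0,-1.5],0],[[0,0,-3],0],[[0,0,-5],0],[[0,0,-7],0],[[0,0,-9],0],[[0,0,-11],0],[[0,0,-12],0],[[0,0,-13],0],[[0,0,-13],0],[[0,0,-13],0]]'

```text
time: 3.48
tool_pos: [0.4986, -0.3693, 0.1807]
ee_rot: [0.997, -0.082, -0.0, -0.0]
wrist_force: [-0.5, 0.8, -4.6]
gripper_width: 0.0294
gripper_force: 25.0
```

```bash
python3 - <<'E'
from geo import *
w=cam("wrist"); pickle.dump(w,open("w2.pkl","wb")); cv2.imwrite("pics/w2.png",w["image"])
s=r.read_state(); M=R.from_quat(s["ee_rot"]).as_matrix(); print(s["time"],s["tool_pos"],M.round(3).tolist(),s["gripper_width"],s["gripper_force"],s["wrist_force"])
O=np.array([.5353,-.0509,0]); a=np.radians(85.95); y=np.array([np.cos(a),np.sin(a),0])
P=O+.02*y; P[2]=.13
print(P,"tool",(totool(P)*100).round(2),"turn",np.degrees(np.arctan2(M[1,0],M[0,0]))-85.95)
E
```

```text
3.5333 [ 0.49847798 -0.36916216  0.18018228] [[0.987, -0.163, -0.001], [-0.163, -0.987, 0.001], [-0.002, -0.001, -1.0]] 0.029597180547739785 24.994871020317078 [-0.61652979  0.40875825 -4.06824183]
[ 0.53671254 -0.03094994  0.13      ] tool [ -1.75 -33.99   5.05] turn -95.35790478920916
```

View pics/w2.png

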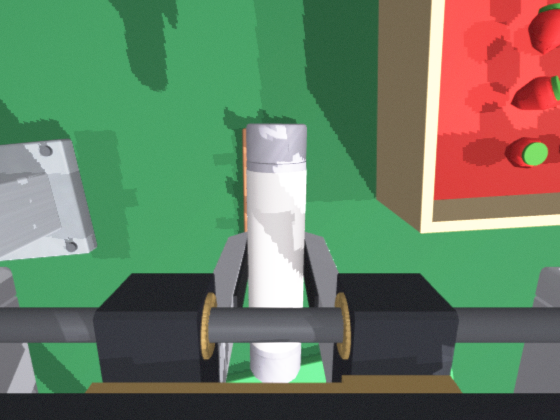

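The roller is gripped centrally and aligned with the fingers, its far end at (276,130). Next I carry it over the stand.

drive_tool --motion '[[[0,-2,0],-4],[[-0.2,-5,0],-11],[[-0.5,-9,0],-18],[[-0.7,-13,0],-25],[[-1,-17,0],-32],[[-1.2,-21,0],-39],[[-1.5,-25,0],-46],[[-1.7,-29,0],-53],[[-1.8,-32,0],-60],[[-1.8,-34.3,0],-66]]'

```text
time: 4.37
tool_pos: [0.5366, -0.0254, 0.1803]
ee_rot: [0.879, 0.477, -0.001, -0.001]
wrist_force: [0.2, -0.4, -3.2]
gripper_width: 0.0295
gripper_force: 25.0
```

drive_tool --motion '[[[0,0,0],-6],[[0,0,0],-12],[[0,0,0],-18],[[0,0,0],-24],[[0,0,0],-28],[[0,0,0],-29.4],[[0,0,0],-29.4],[[0,0,0],-29.4],[[0,0,0],-29.4],[[0,0,0],-29.4]]'

```text
time: 5.2
tool_pos: [0.5371, -0.0281, 0.1813]
ee_rot: [0.732, 0.681, -0.0, -0.0]
wrist_force: [0.1, -0.8, -4.1]
gripper_width: 0.0291
gripper_force: 25.0
```

```bash
cat > go.py <<'E'
from geo import *
O=np.array([.5353,-.0509,0]); a=np.radians(85.95); ys=np.array([np.cos(a),np.sin(a),0]); xs=np.array([ys[1],-ys[0],0])
def tgt(x,y,z): return O+x*xs+y*ys+np.array([0,0,z])
def rep(x,y,z):
    s=r.read_state(); M=R.from_quat(s["ee_rot"]).as_matrix(); p=s["tool_pos"]-O
    print("t",round(s["time"],2),"tcp in stand",(p@xs).round(4),(p@ys).round(4),p[2].round(4),"yaw",np.degrees(np.arctan2(M[1,0],M[0,0])).round(2),"zax",M[:,2].round(3),"q6",s["joint_positions"][5].round(2),"F",s["wrist_force"].round(1))
    print("shift",(totool(tgt(x,y,z))*100).round(2))
E
python3 - <<'E'
from go import *
rep(0,.017,.0795)
w=cam("wrist"); pickle.dump(w,open("w3.pkl","wb")); cv2.imwrite("pics/w3.png",w["image"])
E
```

```text
t 5.2 tcp in stand 0.0001 0.0229 0.1813 yaw 85.92 zax [-0.  0. -1.] q6 -0.05 F [ 0.1 -0.8 -4.1]
shift [-5.900e-01 -1.000e-02  1.018e+01]
```

View pics/w3.png

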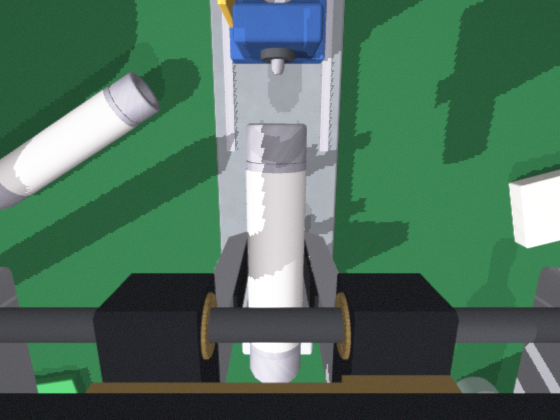

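The roller is lined up with the tail pin (roller u≈277, pin u≈278). I lower it, release and retreat.

drive_tool --motion '[[[-0.3,0,2],0],[[-0.6,0,4],0],[[-0.6,0,6],0],[[-0.6,0,7.5],0],[[-0.6,0,8.6],0],[[-0.6,0,9.3],0],[[-0.6,0,9.7],0],[[-0.6,0,10],0],[[-0.6,0,10.1],0],[[-0.6,0,10.1],0]]'

```text
time: 6.08
tool_pos: [0.537, -0.0341, 0.0809]
ee_rot: [0.731, 0.682, 0.0, 0.0]
wrist_force: [0.6, -0.4, -3.4]
gripper_width: 0.0295
gripper_force: 25.0
```

drive_tool --motion '[[[0,0,0],0],[[0,0,0],0],[[0,0,0],0],[[0,0,0],0],[[0,0,0],0],[[0,0,0],0],[[0,0,0],0],[[0,0,0],0],[[0,0,0],0],[[0,0,0],0]]' --jaw 6

```text
time: 6.92
tool_pos: [0.5367, -0.0341, 0.0804]
ee_rot: [0.731, 0.682, -0.0, -0.0]
wrist_force: [0.6, 0.1, 0.7]
gripper_width: 0.0601
gripper_force: 0.0
```

drive_tool --motion '[[[0,0,-1],0],[[0,0,-3],0],[[0,0,-5],0],[[0,0,-7],0],[[0,0,-9],0],[[0,0,-11],0],[[0,0,-13],0],[[0,0,-14],0],[[0,0,-14],0],[[0,0,-14],0]]'

```text
time: 7.75
tool_pos: [0.5366, -0.0341, 0.2203]
ee_rot: [0.731, 0.682, 0.0, 0.0]
wrist_force: [-0.2, 0.9, -0.5]
gripper_width: 0.0604
gripper_force: 0.0
```

```bash
python3 - <<'E'
from go import *
rep(0,.29,.2)
d={}
w=cam("wrist"); t=cam("top"); pickle.dump((w,t),open("w4.pkl","wb"))
o=np.zeros((600,800,3),np.uint8); o[:350]=cv2.resize(t["image"][165:235,195:355],None,fx=5,fy=5,interpolation=cv2.INTER_CUBIC); o[350:,:333]=cv2.resize(w["image"],(333,250)); cv2.imwrite("pics/p4.png",o)
E
```

```text
t 7.75 tcp in stand 0.0001 0.0169 0.2203 yaw 85.99 zax [ 0. -0. -1.] q6 -0.06 F [-0.2  0.9 -0.5]
shift [2.731e+01 1.000e-02 2.030e+00]
```

View pics/p4.png

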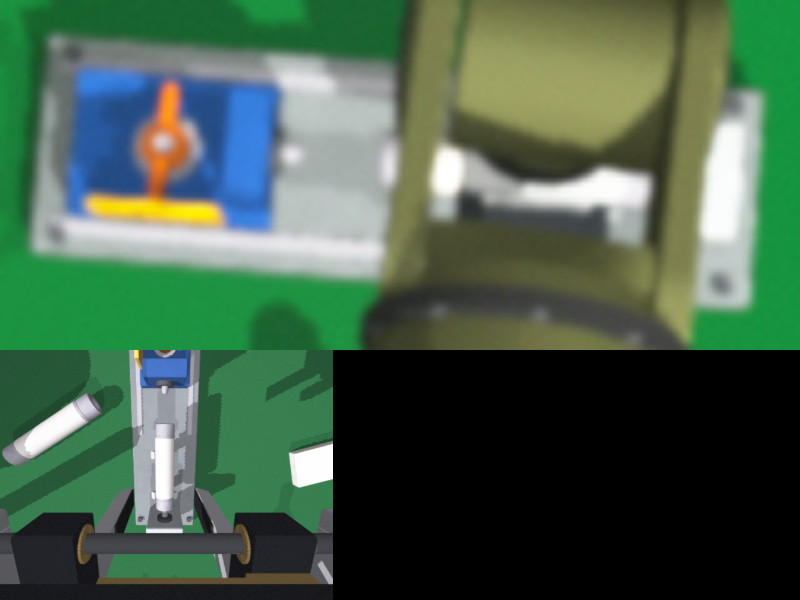

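The roller lies in both saddles with a gap to each pin (inset, roller (163,425)–(163,510)). Next I go behind the tailstock with the fingers closed.

drive_tool --motion '[[[2,0,0.5],0],[[5,0,1.5],0],[[8.5,0,3],0],[[12,0,4],0],[[15.5,0,5],0],[[19,0,6],0],[[22.5,0,6],0],[[25.5,0,6],0],[[27,0,6],0],[[27,0,6],0]]' --jaw 0

```text
time: 8.68
tool_pos: [0.5549, 0.2376, 0.1591]
ee_rot: [0.73, 0.683, -0.001, -0.0]
wrist_force: [-0.1, -0.3, -0.9]
gripper_width: 0.0005
gripper_force: 0.0
```

drive_tool --motion '[[[0,0,1.5],0],[[0,0,3.5],0],[[0,0,5.5],0],[[0,0,7.5],0],[[0,0,9],0],[[0,0,10],0],[[0,0,10.8],0],[[0,0,11],0],[[-0.5,0,11],0],[[-1,0,11],0]]'

```text
time: 9.52
tool_pos: [0.5551, 0.2249, 0.0511]
ee_rot: [0.731, 0.682, 0.0, 0.0]
wrist_force: [0.0, -0.5, -0.0]
gripper_width: 0.0007
gripper_force: 0.0
```

```bash
python3 - <<'E'
from go import *
rep(0,.194,.05)
E
```

```text
t 9.52 tcp in stand 0.0003 0.2765 0.0511 yaw 86.01 zax [ 0.001  0.    -1.   ] q6 0.39 F [ 0.  -0.5 -0. ]
shift [-8.25 -0.04  0.11]
```

drive_tool --motion '[[[-0.8,0,0],0],[[-1.5,0,0],0],[[-2.2,0,0],0],[[-2.9,0,0],0],[[-3.6,0,0],0],[[-4.3,0,0],0],[[-5,0,0],0],[[-5.6,0,0],0],[[-6.2,0,0],0],[[-6.8,0,0],0]]'

```text
time: 10.35
tool_pos: [0.5504, 0.1578, 0.0513]
ee_rot: [0.731, 0.682, 0.001, -0.0]
wrist_force: [0.2, 12.1, -0.6]
gripper_width: 0.0004
gripper_force: 5.7
```

drive_tool --motion '[[[-0.2,0,0],0],[[-0.4,0,0],0],[[-0.6,0,0],0],[[-0.8,0,0],0],[[-1,0,0],0],[[-1.1,0,0],0],[[-1.2,0,0],0],[[-1.3,0,0],0],[[-1.4,0,0],0],[[-1.4,0,0],0]]'

```text
time: 11.18
tool_pos: [0.5496, 0.1463, 0.0514]
ee_rot: [0.731, 0.682, 0.003, -0.001]
wrist_force: [2.6, 27.7, -4.8]
gripper_width: 0.0007
gripper_force: 14.1
```

```bash
python3 - <<'E'
from go import *
rep(0,.194,.05)
E
```

```text
t 11.18 tcp in stand 0.0003 0.1977 0.0514 yaw 85.99 zax [ 0.003  0.006 -1.   ] q6 0.26 F [ 2.6 27.7 -4.8]
shift [-0.38 -0.03  0.14]
```

drive_tool --motion '[[[-0.1,0,0],0],[[-0.2,0,0],0],[[-0.3,0,0],0],[[-0.3,0,0],0],[[-0.3,0,0],0],[[-0.3,0,0],0],[[-0.3,0,0],0],[[-0.3,0,0],0],[[-0.3,0,0],0],[[-0.3,0,0],0]]'

```text
time: 12.02
tool_pos: [0.5495, 0.146, 0.0514]
ee_rot: [0.731, 0.682, 0.005, -0.002]
wrist_force: [5.2, 48.7, -7.7]
gripper_width: 0.0003
gripper_force: 24.2
```

drive_tool --motion '[[[0.5,0,0],0],[[1,0,0],0],[[2,0,0],0],[[3,0,0],0],[[3,0,-2],0],[[3,0,-4],0],[[3,0,-6],0],[[3,0,-8],0],[[3,0,-9],0],[[3,0,-10],0]]'

```text
time: 12.85
tool_pos: [0.5511, 0.1706, 0.1513]
ee_rot: [0.731, 0.682, 0.0, 0.0]
wrist_force: [-0.1, -0.5, 0.6]
gripper_width: 0.0005
gripper_force: 0.0
```

```bash
python3 - <<'E'
from go import *
rep(0,.134,.15)
w=cam("wrist"); t=cam("top"); pickle.dump((w,t),open("w5.pkl","wb"))
o=np.zeros((600,800,3),np.uint8); o[:350]=cv2.resize(t["image"][165:235,195:355],None,fx=5,fy=5,interpolation=cv2.INTER_CUBIC); o[350:,:333]=cv2.resize(w["image"],(333,250))
x=cam("scene")["image"]; o[350:,340:]=cv2.resize(x[185:310,215:445],(460,250)); cv2.imwrite("pics/p5.png",o)
E
```

```text
t 12.85 tcp in stand 0.0001 0.2221 0.1513 yaw 85.99 zax [ 0.001  0.    -1.   ] q6 0.31 F [-0.1 -0.5  0.6]
shift [-8.81 -0.02  0.13]
```

View pics/p5.png

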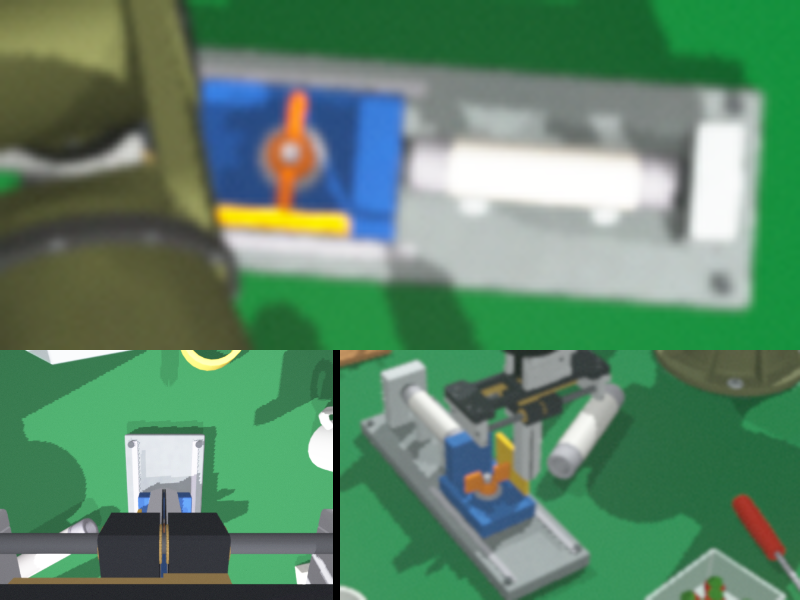

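The roller sits snug between both shoulders, and 49 N of push moved nothing further. The nut centre is at crop (290,153), with wing ends at (298,95) and (286,205). I'll compute the nut's position.

```bash
python3 - <<'E'
from go import *
c=pickle.load(open("w5.pkl","rb"))[1]
for n,p,z in[("nut",(290,153),.07),("A",(298,93),.08),("B",(285,208),.08),("rollR",(684,185),.08),("rollL",(408,163),.08),("head",(717,180),.105),("footcol",(380,168),.105)]:
    P=px2w(c,p[0]/5+195,p[1]/5+165,z)-O; print(n,round(P@xs,4),round(P@ys,4))
def bl(img): 
    h=cv2.cvtColor(img,cv2.COLOR_BGR2HSV); return cv2.inRange(h,(5,170,120),(18,255,255))
for cc in (d["top"],c):
    m=bl(cc["image"]); m[:165]=0;m[235:]=0;m[:,:195]=0;m[:,300:]=0
    v,u=np.nonzero(m); print(len(u),u.mean(),v.mean()); P=px2w(cc,u.mean(),v.mean(),.07)-O; print(P@xs,P@ys)
E
```

```text
nut 0.0002 0.1349
A 0.0311 0.1328
B -0.03 0.1345
rollR -0.0013 -0.0731
rollL -0.0012 0.0721
head 0.0001 -0.0873
footcol -0.0075 0.0862
67 227.61194029850745 193.88059701492537
-0.0006120381933452301 0.2021768454038863
58 252.75862068965517 195.60344827586206
9.9366305229617e-05 0.13548852673481038
```

drive_tool --motion '[[[-1,0.2,0],-7],[[-2,0.4,0],-14],[[-3,0.6,0],-21],[[-4,0.8,0],-28],[[-5,1,0],-35],[[-6,1.2,0],-42],[[-7,1.3,0],-49],[[-8,1.4,0],-56],[[-8.7,1.5,0],-63],[[-8.7,1.5,0],-70]]' --jaw 1.2

```text
time: 13.83
tool_pos: [0.5595, 0.0814, 0.1489]
ee_rot: [0.206, 0.979, -0.0, -0.001]
wrist_force: [-0.6, -0.7, -0.3]
gripper_width: 0.012
gripper_force: 0.0
```

drive_tool --motion '[[[0,0,0],-7],[[0,0,0],-14],[[0,0,0],-20],[[0,0,0],-20],[[0,0,1],-20],[[0,0,2],-20],[[0,0,3],-20],[[0,0,3],-20],[[0,0,3],-20],[[0,0,3],-20]]'

```text
time: 14.67
tool_pos: [0.56, 0.0826, 0.1204]
ee_rot: [0.035, 0.999, 0.0, -0.0]
wrist_force: [0.9, -0.1, 0.3]
gripper_width: 0.0122
gripper_force: 0.0
```

```bash
python3 - <<'E'
from go import *
rep(.015,.135,.087)
print(r.read_state()["gripper_width"])
w=cam("wrist"); pickle.dump(w,open("w6.pkl","wb")); cv2.imwrite("pics/w6.png",w["image"])
E
```

```text
t 14.67 tcp in stand 0.0152 0.1349 0.1204 yaw 175.96 zax [-0.  0. -1.] q6 -1.42 F [ 0.9 -0.1  0.3]
shift [0.02 0.01 3.34]
0.01223705221518179
```

View pics/w6.png

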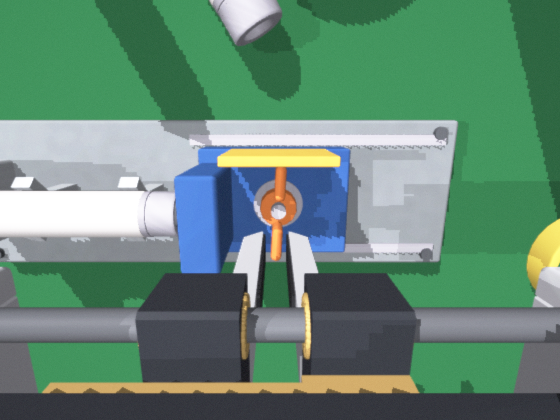

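The near wing (277,257) is centred between the fingertips. I descend and turn 70° around the nut axis.

drive_tool --motion '[[[0,0,0.6],0],[[0,0,1.2],0],[[0,0,1.8],0],[[0,0,2.4],0],[[0,0,3],0],[[0,0,3.3],0],[[0,0,3.3],0],[[0,0,3.3],0],[[0,0,3.3],0],[[0,0,3.3],0]]'

```text
time: 15.55
tool_pos: [0.5601, 0.0826, 0.0878]
ee_rot: [0.035, 0.999, 0.0, 0.0]
wrist_force: [0.4, 1.1, 0.6]
gripper_width: 0.0121
gripper_force: 0.0
```

drive_tool --motion '[[[0.01,-0.18,0],7],[[0.05,-0.36,0],14],[[0.1,-0.54,0],21],[[0.18,-0.7,0],28],[[0.27,-0.86,0],35],[[0.39,-1,0],42],[[0.52,-1.13,0],49],[[0.66,-1.24,0],56],[[0.82,-1.34,0],63],[[0.99,-1.41,0],70]]'

```text
time: 16.38
tool_pos: [0.5492, 0.0693, 0.0878]
ee_rot: [0.604, 0.797, 0.0, 0.0]
wrist_force: [1.1, 1.7, -0.3]
gripper_width: 0.012
gripper_force: 0.7
```

```bash
python3 - <<'E'
from go import *
rep(0,.135,.087)
s=r.read_state();print(s["gripper_force"],s["gripper_width"],s["ft_torque"])
E
```

```text
t 16.38 tcp in stand 0.0054 0.1209 0.0878 yaw 105.64 zax [ 0.001  0.    -1.   ] q6 -0.21 F [ 1.1  1.7 -0.3]
shift [ 1.51 -0.03  0.08]
0.6517165526747704 0.012007140760216748 [ 0.25113582 -0.28835193 -0.02480036]
```

drive_tool --motion '[[[0.01,-0.18,0],7],[[0.05,-0.36,0],14],[[0.1,-0.54,0],21],[[0.18,-0.7,0],28],[[0.27,-0.86,0],35],[[0.39,-1,0],42],[[0.52,-1.13,0],49],[[0.66,-1.24,0],56],[[0.82,-1.34,0],63],[[0.99,-1.41,0],70]]'

```text
time: 17.22
tool_pos: [0.5331, 0.0749, 0.0879]
ee_rot: [0.952, 0.306, 0.001, 0.0]
wrist_force: [1.7, -1.0, 1.2]
gripper_width: 0.012
gripper_force: 0.6
```

drive_tool --motion '[[[0.01,-0.18,0],7],[[0.05,-0.36,0],14],[[0.1,-0.54,0],21],[[0.18,-0.7,0],28],[[0.27,-0.86,0],35],[[0.39,-1,0],42],[[0.52,-1.13,0],49],[[0.66,-1.24,0],56],[[0.82,-1.34,0],63],[[0.99,-1.41,0],70]]'

```text
time: 18.05
tool_pos: [0.5324, 0.0921, 0.0876]
ee_rot: [0.955, -0.295, -0.0, 0.0]
wrist_force: [-2.3, -1.5, 0.1]
gripper_width: 0.0117
gripper_force: 0.8
```

```bash
python3 - <<'E'
from go import *
rep(0,.135,.087)
s=r.read_state();print(s["gripper_force"],s["gripper_width"],s["ft_torque"])
E
```

```text
t 18.05 tcp in stand -0.013 0.1424 0.0876 yaw -34.35 zax [-0. -0. -1.] q6 2.27 F [-2.3 -1.5  0.1]
shift [ 1.5  -0.02  0.06]
0.7819221122190356 0.011718303687975285 [-0.15640396  0.35719809  0.01234861]
```

drive_tool --motion '[[[0,0,-1.5],0],[[0,0,-3],0],[[0,0,-4.5],-7],[[0.5,0,-4.5],-14],[[1,0,-4.5],-21],[[1.5,0,-4.5],-28],[[2,0,-4.5],-35],[[2.5,0,-4.5],-42],[[3,0,-4.5],-49],[[3,0,-4.5],-56]]'

```text
time: 18.88
tool_pos: [0.5579, 0.0749, 0.1327]
ee_rot: [0.981, 0.194, 0.0, 0.0]
wrist_force: [0.1, -0.5, 1.0]
gripper_width: 0.0118
gripper_force: 0.0
```

drive_tool --motion '[[[0,0,0],-7],[[0,0,0],-14],[[0,0,0],-21],[[0,0,0],-28],[[0,0,0],-35],[[0,0,0],-42],[[0,0,0],-49],[[0,0,0],-56],[[0,0,0],-63],[[0,0,0],-70]]'

```text
time: 19.72
tool_pos: [0.5574, 0.0753, 0.1328]
ee_rot: [0.693, 0.721, 0.0, 0.0]
wrist_force: [0.0, 0.2, 0.0]
gripper_width: 0.0121
gripper_force: 0.0
```

drive_tool --motion '[[[0,0,0],-7],[[0,0,0],-14],[[0,0,0],-21],[[0,0,0],-28],[[0,0,0],-35],[[0,0,0],-42],[[0,0,0],-49],[[0,0,0],-54],[[0,0,0],-54],[[0,0,0],-54]]'

```text
time: 20.55
tool_pos: [0.5574, 0.0753, 0.1326]
ee_rot: [0.294, 0.956, 0.0, 0.0]
wrist_force: [0.9, -0.1, -0.1]
gripper_width: 0.0122
gripper_force: 0.0
```

```bash
python3 - <<'E'
from go import *
rep(0,.135,.087)
w=cam("wrist"); pickle.dump(w,open("w7.pkl","wb")); cv2.imwrite("pics/w7.png",w["image"])
h=cv2.cvtColor(w["image"],cv2.COLOR_BGR2HSV); m=cv2.inRange(h,(5,170,120),(18,255,255)); m[270:]=0
v,u=np.nonzero(m); P=np.array([px2w(w,a,b,.075) for a,b in zip(u,v)])-O
Q=np.c_[P@xs,P@ys]; k=np.hypot(Q[:,0],Q[:,1]-.135)<.036; Q=Q[k]; print(len(Q),Q.mean(0))
E=np.linalg.svd(Q-Q.mean(0))[2][0]; print("wing line deg in stand",np.degrees(np.arctan2(E[1],E[0])))
E
```

```text
t 20.55 tcp in stand 0.0131 0.1275 0.1326 yaw 145.82 zax [ 0.  0. -1.] q6 -0.91 F [ 0.9 -0.1 -0.1]
shift [ 1.51 -0.01  4.56]
875 [-0.00677215  0.13989771]
wing line deg in stand -16.53959514330656
```

View pics/w7.png

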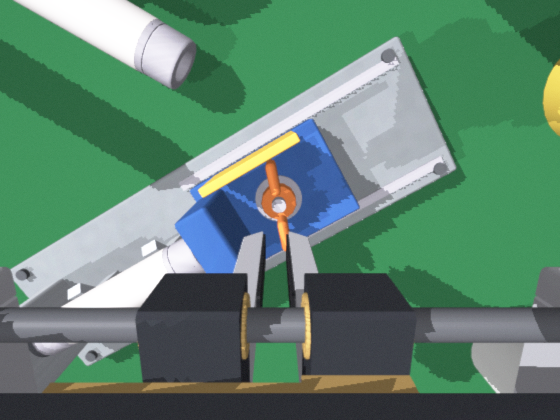

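The near wing (285,245) is off centre towards the right finger by about 11° of lag. I'll turn back 11°, then descend and continue clockwise.

drive_tool --motion '[[[0.02,0.15,0],-6],[[0.03,0.29,0],-11],[[0.03,0.29,0.7],-11],[[0.03,0.29,1.5],-11],[[0.03,0.29,2.3],-11],[[0.03,0.29,3.1],-11],[[0.03,0.29,3.9],-11],[[0.03,0.29,4.5],-11],[[0.03,0.29,4.5],-11],[[0.03,0.29,4.5],-11]]'

```text
time: 21.43
tool_pos: [0.5586, 0.0779, 0.0871]
ee_rot: [0.2, 0.98, -0.0, -0.0]
wrist_force: [-0.2, 0.0, 0.6]
gripper_width: 0.0121
gripper_force: 0.0
```

```bash
python3 - <<'E'
from go import *
rep(0,.135,.087)
E
```

```text
t 21.43 tcp in stand 0.0142 0.1301 0.0871 yaw 156.97 zax [-0.001 -0.    -1.   ] q6 -1.1 F [-0.2  0.   0.6]
shift [1.5  0.   0.01]
```

drive_tool --motion '[[[0.01,-0.18,0],7],[[0.05,-0.36,0],14],[[0.1,-0.54,0],21],[[0.18,-0.7,0],28],[[0.27,-0.86,0],35],[[0.39,-1,0],42],[[0.52,-1.13,0],49],[[0.66,-1.24,0],56],[[0.82,-1.34,0],63],[[0.99,-1.41,0],70]]'

```text
time: 22.27
tool_pos: [0.5445, 0.0688, 0.0881]
ee_rot: [0.728, 0.686, 0.001, 0.0]
wrist_force: [0.7, 0.8, -0.8]
gripper_width: 0.0118
gripper_force: 0.6
```

drive_tool --motion '[[[0.01,-0.18,0],7],[[0.05,-0.36,0],14],[[0.1,-0.54,0],21],[[0.18,-0.7,0],28],[[0.27,-0.86,0],35],[[0.39,-1,0],42],[[0.52,-1.13,0],49],[[0.66,-1.24,0],56],[[0.82,-1.34,0],63],[[0.99,-1.41,0],70]]'

```text
time: 23.1
tool_pos: [0.5309, 0.0794, 0.0881]
ee_rot: [0.989, 0.145, 0.001, 0.0]
wrist_force: [1.6, -1.8, 0.9]
gripper_width: 0.0124
gripper_force: 0.7
```

drive_tool --motion '[[[0,-0.1,0],4],[[0.02,-0.21,0],8],[[0.03,-0.31,0],12],[[0.06,-0.41,0],16],[[0.09,-0.51,0],20],[[0.1,-0.56,0],22],[[0.13,-0.61,0],24],[[0.13,-0.61,0],24],[[0.13,-0.61,0],24],[[0.13,-0.61,0],24]]'

```text
time: 23.93
tool_pos: [0.5301, 0.0856, 0.0877]
ee_rot: [0.998, -0.061, 0.0, -0.0]
wrist_force: [-0.0, -0.4, 1.0]
gripper_width: 0.0122
gripper_force: 0.4
```

```bash
python3 - <<'E'
from go import *
rep(0,.135,.087)
s=r.read_state();print(s["gripper_force"],s["gripper_width"],s["ft_torque"])
E
```

```text
t 23.93 tcp in stand -0.0148 0.1358 0.0877 yaw -6.95 zax [ 0.001  0.    -1.   ] q6 1.78 F [-0.  -0.4  1. ]
shift [1.48 0.   0.07]
0.36244060553144664 0.0121910200333994 [-0.10140243 -0.05728718 -0.04258669]
```

drive_tool --motion '[[[0,-0.05,0],2],[[0.01,-0.1,0],4],[[0.01,-0.16,0],6],[[0.02,-0.21,0],8],[[0.02,-0.24,0],9],[[0.02,-0.26,0],10],[[0.02,-0.26,0],10],[[0.02,-0.26,0],10],[[0.02,-0.26,0],10],[[0.02,-0.26,0],10]]'

```text
time: 24.77
tool_pos: [0.5306, 0.0876, 0.0876]
ee_rot: [0.989, -0.147, 0.0, 0.0]
wrist_force: [-0.1, -5.2, 1.9]
gripper_width: 0.0118
gripper_force: 2.9
```

```bash
python3 - <<'E'
from go import *
rep(0,.135,.087)
s=r.read_state();print(s["gripper_force"],s["gripper_width"],s["ft_torque"])
E
```

```text
t 24.77 tcp in stand -0.0145 0.1378 0.0876 yaw -16.96 zax [ 0.    -0.001 -1.   ] q6 1.96 F [-0.1 -5.2  1.9]
shift [ 1.48 -0.05  0.06]
2.85248848143965 0.0117502868400524 [-1.09307504  0.13983945  0.02562865]
```

The force rose to 5 N with the wings at about 0°, so the nut is at its stop. I back off, lift clear and check.

drive_tool --motion '[[[0.01,0.1,0],-4],[[0.02,0.21,0],-8],[[0.03,0.29,0],-11],[[0.03,0.29,-1],-11],[[0.03,0.29,-2.5],-11],[[0.03,0.29,-4],-11],[[0.03,0.29,-6],-11],[[0.03,0.29,-8],-11],[[0.03,0.29,-10],-11],[[0.03,0.29,-10],-11]]'

```text
time: 25.6
tool_pos: [0.5313, 0.0856, 0.1921]
ee_rot: [0.999, -0.053, 0.003, -0.001]
wrist_force: [0.3, -0.1, 1.1]
gripper_width: 0.0121
gripper_force: 0.0
```

```bash
python3 - <<'E'
from go import *
rep(0,.135,.087)
w=cam("wrist"); t=cam("top"); sc=cam("scene")
h=cv2.cvtColor(w["image"],cv2.COLOR_BGR2HSV); m=cv2.inRange(h,(5,170,120),(18,255,255)); m[270:]=0
v,u=np.nonzero(m); P=np.array([px2w(w,a,b,.075) for a,b in zip(u,v)])-O
Q=np.c_[P@xs,P@ys]; k=np.hypot(Q[:,0],Q[:,1]-.135)<.036; Q=Q[k]; print(len(Q),Q.mean(0))
E=np.linalg.svd(Q-Q.mean(0))[2][0]; print("wing line deg in stand",np.degrees(np.arctan2(E[1],E[0])))
o=np.zeros((420,800,3),np.uint8); o[:,:560]=w["image"]; o[:218,560:]=cv2.resize(sc["image"][190:290,220:330],(240,218))
cv2.imwrite("pics/p8.png",o)
E
```

```text
t 25.6 tcp in stand -0.0136 0.1359 0.1921 yaw -6.09 zax [ 0.006  0.001 -1.   ] q6 1.77 F [ 0.3 -0.1  1.1]
shift [ 1.3   0.05 10.52]
499 [-0.00112035  0.13655764]
wing line deg in stand -178.3968462316168
```

View pics/p8.png

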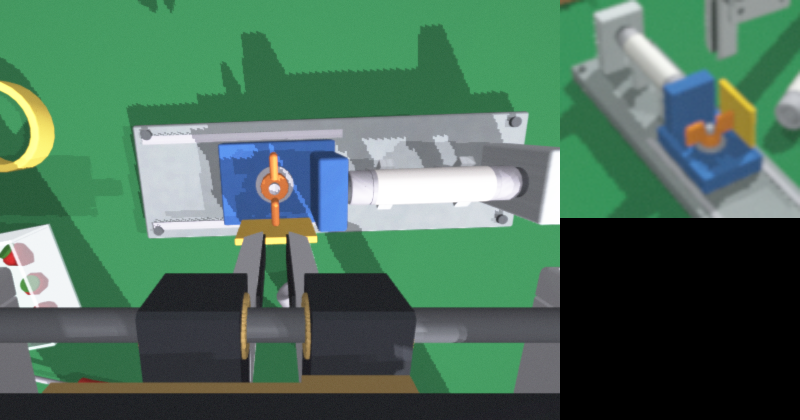

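The wing line is within 2° of tight, and the roller is snug between both shoulders (345,186)–(522,182). The arm is clear, so I hand in.

```bash
python3 -c "
from cell import r
print(r.hand_in())"
```

```text
the job is handed in; nothing more can be done
None
```

I handed the job in at about 26 s (limit 64 s): the roller is snug between the two pins, the tailstock is home, and the wing nut is at its stop, within about 2° of tight. The punnet and tape were not touched, and no verdict came back.

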